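# Put the mixed-up canister lids back on their own canisters

### The arm

A 6-joint arm with a two-finger parallel gripper is mounted at the origin on a cart in front of the work surface, level with it; the furniture and walls round the work are solid. World frame = base frame: x ahead of the robot, y to its left, z up, the work surface at z = 0. Lengths are in m, angles in rad, forces in N, time in s.
With the tool pointing down it reaches from about 0.35 to 0.95 m from the base axis. Payload 17.4 kg.
Tool frame: the origin (TCP) lies midway between the tips of the shut fingers; the grasp point (between the pads) lies 19 mm behind it; z points along the fingers, y is the line along which they close (so a half turn about z gives the same grasp; the last joint's range is limited). The gripper opens to 93 mm and grips with 3 to 60 N. Pads are 15 mm wide; open, the fingers measure 128 mm over their backs; the gripper's body (75 mm by 188 mm) begins 65 mm behind the grasp point.
Start: joints at [1.125, 0.116, 1.442, -0, 1.584, -0.038], TCP at [0.268, 0.62, 0.219] pointing down, gripper open.
Joint ranges: [-2.83, 2.83], [-0.83, 2.19], [0.07, 2.5], [-1.14, 4.28], [0.01, 3], [-2.97, 2.97]. Speed limits (rad/s): [1.89, 1.89, 2.22, 3.14, 3.14, 3.14].

### API

Orientations are given as a 3x3 rotation matrix whose columns are the frame's x, y, z axes.
In Python, from cell import r, optics gives the robot as it stands.
- The arm moves only by the tool jog_arm, never from a script. Its argument "rows" is text: rows parted by semicolons, each of 7 numbers parted by spaces: the shift along the tool's x, y, z in cm, then the turn, a rotation vector about the tool's x, y, z in rad, then the closure, from -1 (fully open) to 1 (shut). A call has 1 to 12 rows; each row is the pose to reach, as a shift and turn from the pose commanded when the call began, along the tool's axes at that moment; what a row does not reach only later rows make up. A row lasts 1/12 s, in which the tool goes at most 41.7 mm and 7.16 degrees, less where a joint would pass 70% of its speed; a pose out of reach is approached as far as the arm can. A call with a gripper value outside its range is refused whole. The fingers move at their own pace and stop on an object; "force" is the grip in N (left out, the last holds). Time passes only in rows, so rows that repeat a pose let the fingers close. It gives the time, the measured TCP pose, the force, the opening and the grip force at its end, in the units of the state.
- r.read_state(): the state, without advancing time (a new reading comes with each control period).
- optics.snapshot(name): name is "side" or "top"; returns a dict with "image" (480x640x3 uint8, red, green, blue), "range_z" (480x640 float32, m along the optical axis (not along the pixel's ray), 0 where there is no reading), "mtx" (3x3 intrinsics, pixels), "R" (3x3) and "t" (3): a world point X has camera coordinates R X + t. Camera axes: x right, y down, z forward; pixel columns grow to the right and rows downward; lengths in m; the calibration is good to about 2 mm. A picture is of the moment at which its call begins.
- r.close_job(): hands the job in; it is judged then, once.
Trained networks look in a picture, given as the dict that the camera call returned (one of the last four; its "shot" number tells which), for a name from the list of things; names that differ only in an ending like _2 or _b are one class to them, and where a whole thing is asked for, a point or a joint stands for the part that bears it (a point fixed in the world has none). Each returns a list of dicts, best first, with "p" (0 to 1); they miss things now and then, are a little off and sometimes report something else, mostly with a low value. They report only what shows in the picture. A call takes as long as a camera call. They do not tell look-alikes from the thing itself.
- optics.recognise(thing, picture): "point" ([row, column] in pixels, amid what is visible of it).
- optics.cut_out(thing, picture): "region" (480x640 bool, what is visible of it) and "point" ([row, column] in pixels, amid what is visible of it).
- optics.spot_point(thing, picture): "point" ([row, column] in pixels: a listed point, or the origin of a listed thing).
The state is a dict: "clock": time; "joint_positions": joint angles; "joint_velocities": joint speeds; "tau": joint torques, N m; "tcp_pos": TCP position; "ee_rot": TCP orientation; "contact_force": force on the tool from outside, world axes, zero at the start; "torque": the same for the moment, N m; "opening": opening from 0.0 (shut) to 1.0 (fully open); "grip_force": force on a finger pad.
Only numpy, scipy, OpenCV 4.12 (cv2) and the standard library are available. Lean on these libraries where they do the work, as an engineer would, in place of code of your own. Each camera call takes 0.05 s, during which the arm holds its last target. There are 200 camera calls.

### The job

The lids of the three white canisters got mixed up after washing and lie loosely on the wrong ones. Put each lid on the canister of its own shape so that it drops in and sits fully home, flat on the rim; the bare slate coaster is a clean place to park a lid in the meantime. Leave the canisters standing where they are, and do not knock away the salt shaker, the tin or the kitchen timer that stand among them.

Things in the scene. Friction and masses are not known exactly. Their poses are not given: they have to be found in the camera images.
- canister_round: Round white ceramic canister, 104 mm across and 88 mm high to the rim; round mouth 92 mm across. Its origin is the centre of its underside, z up; inside it is empty, walls 6 mm. About 0.8 kg, standing loose. At the start the oblong lid lies on its rim.
- canister_square: Square white ceramic canister, 84 x 84 mm and 80 mm high to the rim; square mouth 72 x 72 mm, sides along its x and y. Its origin is the centre of its underside, z up; inside it is empty, walls 6 mm. About 0.8 kg, standing loose. At the start the round lid lies on its rim.
- canister_oblong: Oblong (rectangular) white ceramic canister, 64 mm (its x) by 132 mm (its y) and 66 mm high to the rim; mouth 52 x 120 mm. Its origin is the centre of its underside, z up; inside it is empty, walls 6 mm. About 0.8 kg, standing loose. At the start the square lid lies on its rim.
- lid_round: Round wooden lid, plate 106 mm across and 10 mm thick; seal 86 mm across at the plate. Grip: wooden ridge 14 (x) x 52 (y) x 26 mm high at the middle. Below: grey seal 10 mm deep, tapered (foot 5 mm narrower). Origin: centre of the seal foot; plate 10 to 20, ridge top 46 mm above it. 0.12 kg. Fits the round canister, any turn, 3 mm play a side; seated, origin 78 mm above the canister's.
- lid_square: Square wooden lid, plate 88 x 88 x 10 mm; seal 66 x 66 mm at the plate. Grip: wooden ridge 14 (x) x 52 (y) x 26 mm high at the middle. Below: grey seal 10 mm deep, tapered (foot 5 mm narrower). Origin: centre of the seal foot; plate 10 to 20, ridge top 46 mm above it. 0.12 kg. Fits the square canister, sides parallel, 3 mm play a side; seated, origin 70 mm above the canister's.
- lid_oblong: Oblong wooden lid, plate 68 (x) x 136 (y) x 10 mm; seal 46 x 114 mm at the plate. Grip: wooden ridge 14 (x) x 52 (y) x 26 mm high at the middle. Below: grey seal 10 mm deep, tapered (foot 5 mm narrower). Origin: centre of the seal foot; plate 10 to 20, ridge top 46 mm above it. 0.12 kg. Fits the oblong canister, long sides parallel, 3 mm play a side; seated, origin 56 mm above the canister's.
- coaster: Dark slate coaster, 97 x 97 x 7 mm, lying flat and bare on the worktop: a free place to park a lid, its seal down (a lid's ridge then stands 27 to 53 mm above the worktop). Origin: centre of its underside.
- salt: Salt shaker, glass with a metal cap, 44 mm across and 90 mm high, upright; origin at the centre of its underside. To be left alone.
- tin: Food tin, 58 mm across and 72 mm high, upright; origin at the centre of its underside. To be left alone.
- timer: Red and white round kitchen timer, 66 mm across and 55 mm high; origin at the centre of its underside. To be left alone.
Mind the look-alikes: they are no part of the job. Leave any orange or pink look-alike of the canister_oblong alone.

How it is judged:
At the end, for the whole second after the job is handed in: Each of the three lids sits in the canister of its own shape: its seal inside the mouth and its plate on the rim (within 4 mm in height, 10 mm sideways and 0.06 rad of level), the canisters upright, all released and at rest (z of lid_round in the frame of canister_round between 0.074 and 0.082 m and horizontal distance between lid_round and canister_round below 0.01 m and angle between each of lid_round, canister_round, lid_square, canister_square, lid_oblong, canister_oblong's own z axis and vertical below 0.06 rad and linear speed of each of lid_round, canister_round, lid_square, canister_square, lid_oblong, canister_oblong below 0.02 m/s and angular speed of each of lid_round, lid_square, lid_oblong below 0.1 rad/s and z of lid_square in the frame of canister_square between 0.066 and 0.074 m and horizontal distance between lid_square and canister_square below 0.01 m and z of lid_oblong in the frame of canister_oblong between 0.052 and 0.06 m and horizontal distance between lid_oblong and canister_oblong below 0.01 m); the robot touches nothing.
It fails at once if a canister is pushed more than 30 mm from where it stood, or tipped over (distance of any of canister_round, canister_square, canister_oblong from where it was at the start of the episode above 0.03 m or angle between any of canister_round, canister_square, canister_oblong's own z axis and vertical above 0.35 rad).
It fails at once if the salt shaker, the tin or the timer is knocked over or pushed more than 30 mm (distance of any of salt, tin, timer from where it was at the start of the episode above 0.03 m or angle between any of salt, tin, timer's own z axis and vertical above 0.35 rad).
It also fails if it takes over 120 s, if anything falls off the work surface, if the arm or the gripper's body presses on something with over 40 N, if the wrist force passes 120 N, or if a joint passes its speed limit or range.

## Working session

There is one attempt and no reset: what is moved stays moved. The work goes in short steps, Python scripts to look and compute and a tool call to move; the robot and the scene stay as the last step left them, time stands still between calls to the robot, and variables do not carry over. Pictures are saved under pics/ and viewed, at most 14 in all, crops included, and the job is handed in when it is done.

Besides the shell and the picture viewer there is one more tool, called after ">>>" by a JSON object that holds its "api" and its "payload", one argument or row to a line. jog_arm: Moves the arm, as the interface text tells. Its arguments: {"type":"object","properties":{"rows":{"type":"string"},"force":{"type":"number"}},"required":["rows"]}

```bash
ls; mkdir -p pics
cat > h.py <<'E'
import numpy as np, cv2
from cell import r, optics
def world(s,rows,cols):
    z=s['range_z'][rows,cols]; K=s['mtx']
    P=np.stack([(cols-K[0,2])/K[0,0]*z,(rows-K[1,2])/K[1,1]*z,z],-1)
    return (P-s['t'])@s['R'], z>0
def save(s,n,crop=None,f=1):
    im=s['image'][...,::-1]
    if crop: im=im[crop[0]:crop[1],crop[2]:crop[3]]
    cv2.imwrite('pics/'+n,cv2.resize(im,None,fx=f,fy=f,interpolation=cv2.INTER_CUBIC))
E
python3 - <<'E'
from h import *
np.set_printoptions(precision=3,suppress=True)
for n in ('top','side'):
    s=optics.snapshot(n); save(s,n+'0.png'); print(n,s['R'],s['t'],s['mtx'])
    np.save(n+'.npy',s,allow_pickle=True)
    for t in 'canister_round canister_square canister_oblong lid_round lid_square lid_oblong coaster salt tin timer'.split():
        for d in optics.cut_out(t,s)[:3]:
            rr,cc=np.nonzero(d['region']); P,ok=world(s,rr,cc); P=P[ok]
            if len(P): print(t,round(d['p'],2),np.round(d['point']),len(P),np.median(P,0),P.min(0),P.max(0))
print(r.read_state())
E
```

```text
pics
top [[-0.025 -0.999 -0.049]
 [-0.993  0.03  -0.115]
 [ 0.116  0.045 -0.992]] [0.142 0.521 1.379] [[605.001   0.    329.686]
 [  0.    605.001 232.965]
 [  0.      0.      1.   ]]
canister_round 0.88 [271. 484.] 664 [ 0.431 -0.223  0.06 ] [ 0.39  -0.302 -0.006] [ 0.487 -0.198  0.11 ]
canister_square 0.64 [239. 419.] 157 [ 0.493 -0.083  0.047] [ 0.477 -0.112 -0.006] [ 0.563 -0.061  0.103]
canister_square 0.54 [270. 483.] 614 [ 0.432 -0.223  0.061] [ 0.39  -0.302 -0.001] [ 0.487 -0.198  0.094]
canister_oblong 0.85 [248. 238.] 1806 [0.501 0.354 0.016] [0.46  0.28  0.001] [0.539 0.433 0.079]
canister_oblong 0.78 [174. 209.] 833 [0.681 0.405 0.027] [ 0.499  0.245 -0.002] [0.739 0.436 0.742]
canister_oblong 0.74 [273. 355.] 540 [0.439 0.066 0.046] [ 0.397 -0.048 -0.001] [0.484 0.09  0.077]
lid_round 0.66 [211. 374.] 621 [0.575 0.023 0.04 ] [ 0.545 -0.01  -0.003] [0.61  0.055 0.061]
lid_round 0.6 [225. 438.] 1873 [ 0.531 -0.112  0.1  ] [ 0.479 -0.186 -0.009] [ 0.604 -0.062  0.132]
lid_square 0.97 [270. 378.] 1535 [0.436 0.021 0.086] [ 0.391 -0.024 -0.   ] [0.489 0.068 0.121]
lid_square 
[... 2334 characters left out ...]
289. 320.] 882 [0.428 0.008 0.085] [ 0.389 -0.03  -0.001] [0.496 0.148 0.115]
timer 0.93 [280. 360.] 406 [0.564 0.01  0.038] [ 0.541 -0.012 -0.004] [0.629 0.086 0.056]
{'clock': 1.1, 'joint_positions': array([ 1.125,  0.116,  1.442,  0.   ,  1.584, -0.038]), 'joint_velocities': array([ 0.001, -0.002, -0.001,  0.001, -0.001, -0.001]), 'tau': array([  0.001, -72.105, -62.275,   0.078,   0.019,   0.   ]), 'tcp_pos': array([0.268, 0.62 , 0.219]), 'ee_rot': array([[-0.918,  0.397,  0.   ],
       [ 0.397,  0.918,  0.   ],
       [ 0.   ,  0.   , -1.   ]]), 'contact_force': array([ 0.514, -0.626,  0.304]), 'torque': array([-0.029,  0.006, -0.027]), 'grip_force': 0.0, 'opening': 1.0016554573774483}
```

Run:
```python
import numpy as np,cv2
s=np.load('top.npy',allow_pickle=True).item()
cv2.imwrite('pics/topcrop.png',cv2.resize(s['image'][150:330,160:560,::-1],None,fx=2,fy=2,interpolation=cv2.INTER_CUBIC))
```

```text
(no output)
```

View pics/topcrop.png

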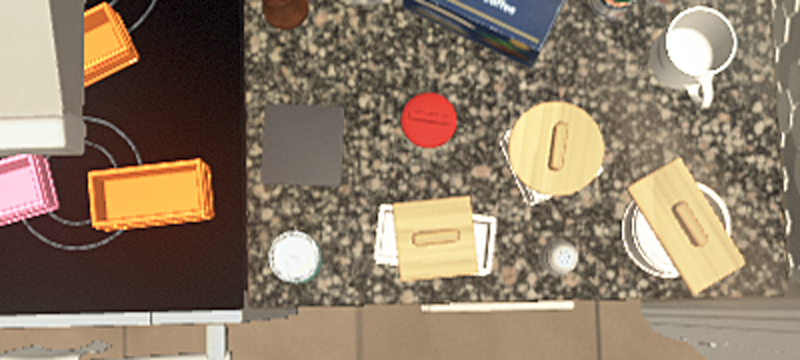

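View pics/side0.png

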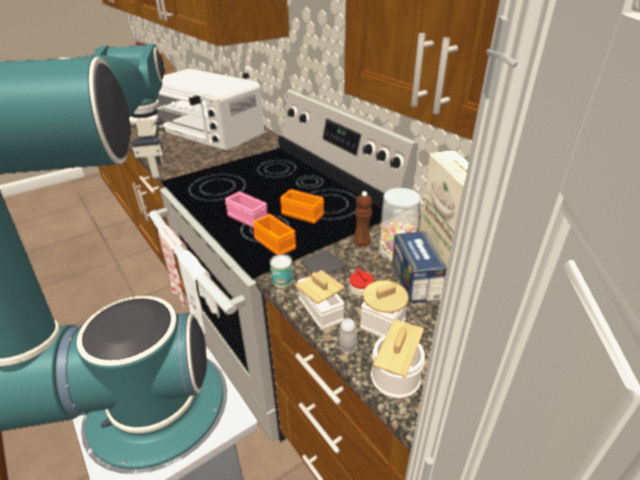

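The top view shows, left to right, the square lid (crop 437,237) on the white oblong canister, the round lid (556,148) on the square canister, and the oblong lid (687,222) on the round one. The coaster is at (303,145). The oblong candidates in full-image pixels are orange (248,238), orange (~174,209), pink (~245,170) and white (273,378). The description says white, so it is the one at (273,378), under the square lid. The enlarged crop confirms it.

```bash
cat >> h.py <<'E'
def plane(s,uv,z):
    K=s['mtx']; uv=np.atleast_2d(np.asarray(uv,float))
    d=np.c_[(uv[:,0]-K[0,2])/K[0,0],(uv[:,1]-K[1,2])/K[1,1],np.ones(len(uv))]@s['R']
    c=-s['R'].T@s['t']; return (c+d*((z-c[2])/d[:,2])[:,None])[:,:2]
def grid(s):
    rr,cc=np.indices(s['range_z'].shape); P,ok=world(s,rr.ravel(),cc.ravel())
    P[~ok]=9; return P.reshape(480,640,3)
def fit(s,mask,z):
    m=mask.astype(np.uint8); n,l,st,_=cv2.connectedComponentsWithStats(m)
    k=1+np.argmax(st[1:,4]); c=np.argwhere(l==k)[:,::-1]
    p=plane(s,c,z); R=cv2.minAreaRect((p*1000).astype(np.float32))
    q=p-p.mean(0); w,v=np.linalg.eigh(q.T@q); a=np.arctan2(v[1,1],v[0,1])
    return 'mean',np.round(p.mean(0),4),'pca',round(float(a),3),'rect',np.round(np.array(R[0]),1),np.round(R[1],1),round(np.radians(R[2]),3),len(c)
def near(P,xy,d): return np.hypot(P[...,0]-xy[0],P[...,1]-xy[1])<d
E
python3 - <<'E'
from h import *
s=np.load('top.npy',allow_pickle=True).item(); P=grid(s); im=s['image'].astype(int)
wood=(im[...,0]-im[...,2]>40)
for n,xy,z in (('sq',(.436,.021),.086),('rd',(.531,-.112),.1),('ob',(.44,-.252),.108)):
    nb=near(P,xy,.11)
    zz=P[...,2]
    print(n,'zmed',np.median(zz[nb&wood&(zz>z-.01)&(zz<z+.01)]),'ridge z',np.median(zz[nb&(zz>z+.018)]))
    print(' plate',*fit(s,nb&wood&(zz>z-.015),z)); print(' ridge',*fit(s,nb&(zz>z+.016),z+.026))
zz=P[...,2]; dark=(im.max(-1)<110)&(im.max(-1)-im.min(-1)<25)
m=near(P,(.558,.171),.075)&dark; m=cv2.morphologyEx(m.astype(np.uint8),cv2.MORPH_OPEN,np.ones((5,5)))
print('coaster',*fit(s,m,.007))
# surroundings
K=(P[...,0]<.75)&(P[...,0]>.3)&(P[...,1]<-.3)
ys=P[K];
for a in np.arange(-.6,-.3,.02):
    q=ys[(ys[:,1]>=a)&(ys[:,1]<a+.02)&(ys[:,0]<.55)]
    if len(q): print(round(a,2),len(q),q[:,2].max(),np.median(q[:,2]))
E
```

```text
sq zmed 0.08582790215149075 ridge z 0.11082847401240277
 plate mean [0.4363 0.0218] pca 0.899 rect [436.5  21.9] [87.5 87.6] 0.076 1548
 ridge mean [0.4365 0.0216] pca 1.646 rect [436.5  21.7] [13.9 50.7] 0.072 148
rd zmed 0.09971831675727674 ridge z 0.12432208594632874
 plate mean [ 0.531  -0.1139] pca 2.455 rect [ 531.2 -114.1] [103.1 104.8] 1.53 1793
 ridge mean [ 0.5312 -0.1135] pca 2.948 rect [ 530.9 -113.3] [14.5 50. ] 1.376 150
ob zmed 0.10757277942092687 ridge z 0.13205633614733533
 plate mean [ 0.4414 -0.2491] pca -2.641 rect [ 441.7 -248.8] [135.3  68.6] 0.499 1993
 ridge mean [ 0.4415 -0.2482] pca -2.648 rect [ 441.7 -247.8] [50.9 15.7] 0.484 172
coaster mean [0.5951 0.1838] pca 1.54 rect [594.9 184.1] [62.6 19.4] 1.538 195
-0.44 340 0.3455368145013697 0.05196294642850889
-0.42 1969 0.4018194037880574 0.09151107102283414
-0.4 10851 0.4521237061063665 0.24642972544701075
-0.38 789 0.007778016312939421 -0.0012241569283843942
-0.36 765 0.007226901414144618 -0.0013784831792798436
-0.34 639 0.008913063726457587 -0.0009978021243231504
-0.32 438 0.11205679203291227 -0.0013611632028249572
```

```bash
cat > go.py <<'E'
import sys
from h import *
# usage: go.py x y z yaw  (yaw = world angle of tool y axis) -> relative row
x,y,z,w=map(float,sys.argv[1:5]); st=r.read_state(); R=st['ee_rot']
c,s=np.cos(w),np.sin(w); T=np.array([[s,c,0],[-c,s,0],[0,0,-1.]])
print('shift cm',np.round(R.T@(np.array([x,y,z])-st['tcp_pos'])*100,2),'rot',np.round(cv2.Rodrigues(R.T@T)[0].ravel(),4))
print(st['tcp_pos'],np.round(np.arctan2(R[1,1],R[0,1]),4),st['clock'],np.round(st['joint_positions'],2),'op',round(st['opening'],3))
E
python3 go.py .4365 .0217 .17 .075
```

```text
shift cm [-39.21 -48.2    4.86] rot [1.344 0.813 0.   ]
[0.26772522 0.61965081 0.21866422] 1.163 1.1 [ 1.13  0.12  1.44  0.    1.58 -0.04] op 1.002
```

```bash
sed -i 's/\[\[s,c,0\],\[-c,s,0\]/[[-s,c,0],[c,s,0]/' go.py; python3 go.py .4365 .0217 .17 .075
```

```text
shift cm [-39.21 -48.2    4.86] rot [ 0.    -0.     1.088]
[0.26772522 0.61965081 0.21866422] 1.163 1.1 [ 1.13  0.12  1.44  0.    1.58 -0.04] op 1.002
```

>>> {"api": "jog_arm", "payload": {
  "rows": "-39.2 -48.2 0 0 0 1.088 -1;-39.2 -48.2 0 0 0 1.088 -1;-39.2 -48.2 0 0 0 1.088 -1;-39.2 -48.2 0 0 0 1.088 -1;-39.2 -48.2 0 0 0 1.088 -1;-39.2 -48.2 0 0 0 1.088 -1;-39.2 -48.2 0 0 0 1.088 -1;-39.2 -48.2 0 0 0 1.088 -1;-39.2 -48.2 0 0 0 1.088 -1;-39.2 -48.2 0 0 0 1.088 -1;-39.2 -48.2 0 0 0 1.088 -1;-39.2 -48.2 0 0 0 1.088 -1",
  "force": 20
}}

```text
clock: 2.1
tcp_pos: [0.4034, 0.1365, 0.219]
ee_rot: [[-0.075, 0.997, 0.001], [0.997, 0.075, 0.0], [0.0, 0.001, -1.0]]
contact_force: [1.4, -0.0, 0.2]
opening: 0.996
grip_force: 0.0
```

```bash
python3 go.py .4365 .0217 .17 .075
```

```text
shift cm [-11.7    2.43   4.9 ] rot [ 0.0011 -0.0002  0.0003]
[0.40338295 0.13652528 0.21899311] 0.0753 2.1 [ 0.27 -0.45  1.94 -0.    1.65  0.19] op 0.996
```

>>> {"api": "jog_arm", "payload": {
  "rows": "-11.7 2.4 4.9 0 0 0 -1;-11.7 2.4 4.9 0 0 0 -1;-11.7 2.4 4.9 0 0 0 -1;-11.7 2.4 4.9 0 0 0 -1;-11.7 2.4 4.9 0 0 0 -1;-11.7 2.4 4.9 0 0 0 -1;-11.7 2.4 4.9 0 0 0 -1"
}}

```text
clock: 2.68
tcp_pos: [0.4363, 0.0245, 0.1704]
ee_rot: [[-0.076, 0.997, 0.001], [0.997, 0.076, 0.0], [0.0, 0.001, -1.0]]
contact_force: [-0.1, 0.5, -0.2]
opening: 0.999
grip_force: 0.0
```

```bash
python3 go.py .4365 .0217 .09 .075
```

```text
shift cm [-0.28 -0.    8.04] rot [ 0.0009 -0.0002  0.001 ]
[0.43625332 0.02451461 0.17037046] 0.076 2.6833 [-0.   -0.41  1.99  0.    1.56 -0.08] op 0.999
```

>>> {"api": "jog_arm", "payload": {
  "rows": "-0.3 0 3 0 0 0 -1;-0.3 0 5 0 0 0 -1;-0.3 0 6.5 0 0 0 -1;-0.3 0 7.5 0 0 0 -1;-0.3 0 8 0 0 0 -1;-0.3 0 8 0 0 0 -1;-0.3 0 8 0 0 0 -1"
}}

```text
clock: 3.27
tcp_pos: [0.4367, 0.021, 0.0905]
ee_rot: [[-0.076, 0.997, 0.001], [0.997, 0.076, 0.0], [-0.0, 0.001, -1.0]]
contact_force: [0.4, -0.3, 0.6]
opening: 0.996
grip_force: 0.0
```

```bash
python3 go.py .4365 .0217 .09 .075
```

```text
shift cm [ 0.07 -0.02  0.05] rot [0.0009 0.0001 0.0009]
[0.43673414 0.02102885 0.09054654] 0.0759 3.2667 [-0.01 -0.37  2.09  0.    1.42 -0.09] op 0.996
```

Close, then lift.

>>> {"api": "jog_arm", "payload": {
  "rows": "0 0 0 0 0 0 1;0 0 0 0 0 0 1;0 0 0 0 0 0 1;0 0 0 0 0 0 1;0 0 0 0 0 0 1;0 0 0 0 0 0 1;0 0 0 0 0 0 1;0 0 0 0 0 0 1;0 0 0 0 0 0 1;0 0 -1 0 0 0 1;0 0 -2 0 0 0 1;0 0 -2 0 0 0 1",
  "force": 25
}}

```text
clock: 4.27
tcp_pos: [0.4373, 0.0206, 0.1124]
ee_rot: [[-0.075, 0.997, 0.003], [0.997, 0.075, -0.0], [-0.0, 0.003, -1.0]]
contact_force: [-0.8, -0.7, 0.6]
opening: 0.191
grip_force: 0.0
```

```bash
python3 go.py .558 .171 .15 .075;  python3 - <<'E'
from h import *
s=np.load('top.npy',allow_pickle=True).item(); im=s['image'].astype(int)
d=[d for d in optics.cut_out('coaster',optics.snapshot('top'))]
print([ (x['point'],round(x['p'],2)) for x in d])
P=grid(s); m=near(P,(.558,.171),.08)&(cv2.blur(im.astype(np.float32).std(-1),(1,1))<12)
g=cv2.medianBlur(s['image'],7).astype(int).mean(-1); print(g[225,311])
m=near(P,(.558,.171),.08)&(abs(g-g[225,311])<18); m=cv2.morphologyEx(m.astype(np.uint8),cv2.MORPH_OPEN,np.ones((9,9)))
print(*fit(s,m,.007))
E
```

```text
shift cm [14.1  13.17 -3.73] rot [ 0.003   0.0003 -0.    ]
[0.43733529 0.02055362 0.11237765] 0.075 4.2667 [-0.01 -0.38  2.06 -0.    1.46 -0.09] op 0.191
[([225.9, 311.1], 0.65)]
108.0
mean [0.5576 0.1752] pca -2.443 rect [562.5 171.8] [126.7 128.5] 1.554 2336
```

The fingers had not finished closing at 17.8 mm, and the ridge is 14 mm. I'll open a little, go back down and allow more closing time.

>>> {"api": "jog_arm", "payload": {
  "rows": "0 0 0 0 0 0 -0.3;0 0 0 0 0 0 -0.3;0 0 0 0 0 0 -0.3;0 0 0 0 0 0 -0.3;0 0 1 0 0 0 -0.3;0 0 2.2 0 0 0 -0.3;0 0 2.2 0 0 0 -0.3;0 0 2.2 0 0 0 -0.3"
}}

```text
clock: 5.03
tcp_pos: [0.4362, 0.0206, 0.0864]
ee_rot: [[-0.075, 0.997, -0.001], [0.997, 0.075, 0.0], [0.0, -0.001, -1.0]]
contact_force: [-1.2, -0.0, 2.9]
opening: 0.633
grip_force: 1.3
```

>>> {"api": "jog_arm", "payload": {
  "rows": "0 0 0 0 0 0 1;0 0 0 0 0 0 1;0 0 0 0 0 0 1;0 0 0 0 0 0 1;0 0 0 0 0 0 1;0 0 0 0 0 0 1;0 0 0 0 0 0 1;0 0 0 0 0 0 1;0 0 0 0 0 0 1;0 0 0 0 0 0 1;0 0 0 0 0 0 1;0 0 0 0 0 0 1",
  "force": 25
}}

```text
clock: 6.03
tcp_pos: [0.4364, 0.0206, 0.0876]
ee_rot: [[-0.075, 0.997, 0.0], [0.997, 0.075, -0.0], [-0.0, 0.0, -1.0]]
contact_force: [-0.4, -0.2, 0.5]
opening: 0.147
grip_force: 25.0
```

```bash
python3 go.py .558 .171 .15 .075;  python3 - <<'E'
from h import *
print(r.read_state()['grip_force'])
s=np.load('top.npy',allow_pickle=True).item(); g=cv2.GaussianBlur(s['image'],(0,0),1).astype(int)
P=grid(s); h=cv2.medianBlur(s['image'],5).astype(int).mean(-1)
v=cv2.blur(s['image'].mean(-1).astype(np.float32)**2,(5,5))-cv2.blur(s['image'].mean(-1).astype(np.float32),(5,5))**2
m=near(P,(.558,.171),.075)&(v<60); m=cv2.morphologyEx(m.astype(np.uint8),cv2.MORPH_OPEN,np.ones((5,5)))
print(*fit(s,m,.007))
E
```

```text
shift cm [14.09 13.25 -6.24] rot [0. 0. 0.]
[0.43639356 0.02057765 0.08764872] 0.075 6.0333 [-0.01 -0.36  2.09 -0.    1.41 -0.09] op 0.147
24.999958276748657
mean [0.5561 0.1732] pca 2.566 rect [557.2 173.9] [88.3 89.1] 1.541 1348
```

>>> {"api": "jog_arm", "payload": {
  "rows": "0 0 -2 0 0 0 1;0 0 -4 0 0 0 1;0 0 -6 0 0 0 1;2 2 -6 0 0 0 1;4.5 4.5 -6 0 0 0 1;7 6.5 -6 0 0 0 1;9.5 9 -6 0 0 0 1;12 11.5 -6 0 0 0 1;14.2 13.2 -6 0 0 0 1;14.2 13.2 -6 0 0 0 1;14.2 13.2 -3 0 0 0 1;14.2 13.2 -3 0 0 0 1"
}}

```text
clock: 7.03
tcp_pos: [0.5557, 0.1718, 0.1129]
ee_rot: [[-0.076, 0.997, -0.006], [0.997, 0.076, -0.002], [-0.001, -0.006, -1.0]]
contact_force: [-1.2, -0.1, -2.8]
opening: 0.149
grip_force: 25.0
```

```bash
python3 go.py .557 .1725 .030 .075
```

```text
shift cm [0.07 0.18 8.29] rot [-0.0056  0.0011  0.0006]
[0.55569951 0.17180867 0.11294112] 0.0756 7.0333 [ 0.26 -0.03  1.77 -0.    1.41  0.18] op 0.149
```

>>> {"api": "jog_arm", "payload": {
  "rows": "0 0.1 2.5 0 0 0 1;0 0.1 5 0 0 0 1;0 0.1 6.5 0 0 0 1;0 0.1 7.5 0 0 0 1;0 0.1 8 0 0 0 1;0 0.1 8.3 0 0 0 1;0 0.1 8.3 0 0 0 1;0 0.1 8.3 0 0 0 1;0 0.1 8.3 0 0 0 1"
}}

```text
clock: 7.78
tcp_pos: [0.5589, 0.1723, 0.0358]
ee_rot: [[-0.075, 0.997, 0.001], [0.997, 0.075, 0.0], [0.0, 0.001, -1.0]]
contact_force: [-0.3, 0.5, -1.8]
opening: 0.149
grip_force: 25.0
```

```bash
python3 go.py .557 .1725 .029 .075
```

```text
shift cm [ 0.04 -0.18  0.68] rot [ 0.0013 -0.0003 -0.    ]
[0.55885697 0.17225167 0.03575273] 0.075 7.7833 [0.26 0.03 1.84 0.   1.27 0.18] op 0.149
```

>>> {"api": "jog_arm", "payload": {
  "rows": "0 0 0.4 0 0 0 1;0 0 0.6 0 0 0 1;0 0 0.6 0 0 0 1;0 0 0.6 0 0 0 0;0 0 0.6 0 0 0 0;0 0 0.6 0 0 0 0;0 0 0.6 0 0 0 0;0 0 -2 0 0 0 0;0 0 -5 0 0 0 0;0 0 -8 0 0 0 0;0 0 -11 0 0 0 0;0 0 -11 0 0 0 0"
}}

```text
clock: 8.78
tcp_pos: [0.5603, 0.1727, 0.1511]
ee_rot: [[-0.075, 0.997, 0.007], [0.997, 0.075, 0.002], [0.001, 0.008, -1.0]]
contact_force: [0.7, 0.4, -0.2]
opening: 0.494
grip_force: 0.0
```

```bash
python3 go.py .4415 -.248 .2 -1.081
python3 - <<'E'
from h import *
s=optics.snapshot('top'); save(s,'top1.png',(150,330,240,560),2.5); np.save('top1.npy',s,allow_pickle=True)
P=grid(s); zz=P[...,2]
m=near(P,(.437,.02),.085)&(zz>.055)&(zz<.08)
for zr in (.066,):
  print(*fit(s,m,zr)); 
n=near(P,(.557,.173),.06); print('z',np.median(zz[n&(zz>.02)&(zz<.035)]),*fit(s,n&(zz>.042)&(zz<.07),.053))
E
```

```text
shift cm [-41.05 -14.96  -5.06] rot [ 0.0059 -0.0056  1.1561]
[0.56029732 0.17267705 0.15114774] 0.0751 8.7833 [ 0.26 -0.06  1.73  0.    1.46  0.18] op 0.494
mean [0.436 0.005] pca 1.333 rect [436.5  17.3] [124.4  65.7] 1.426 388Traceback (most recent call last):
  File "<stdin>", line 7, in <module>
  File "h.py", line 20, in fit
    k=1+np.argmax(st[1:,4]); c=np.argwhere(l==k)[:,::-1]
        ~~~~~~~~~^^^^^^^^^^
    return _wrapfunc(a, 'argmax', axis=axis, out=out, **kwds)
    return bound(*args, **kwds)
ValueError: attempt to get argmax of an empty sequence
```

View pics/top1.png

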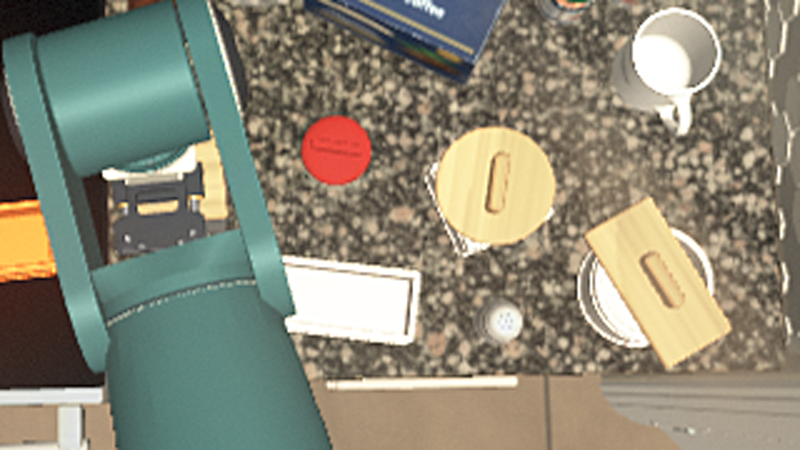

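The picture shows the square lid parked on the coaster, half hidden by the arm, with the oblong canister (crop 350,300) open. The arm also hides part of that canister, so I'll measure it again from the next pose.

>>> {"api": "jog_arm", "payload": {
  "rows": "0 0 -4 0 0 0 0;-4 -1.5 -5 0 0 0.1 0;-8 -3 -5 0 0 0.2 0;-12 -4.4 -5 0 0 0.3 0;-16 -5.9 -5 0 0 0.42 0;-20 -7.3 -5 0 0 0.54 0;-24 -8.8 -5 0 0 0.66 0;-28 -10.2 -5 0 0 0.78 0;-32 -11.7 -5 0 0 0.9 0;-36 -13.2 -5 0 0 1.03 0;-39 -14.2 -5 0 0 1.156 0;-41 -15 -5 0 0 1.156 0"
}}

```text
clock: 9.83
tcp_pos: [0.4379, -0.2511, 0.1935]
ee_rot: [[0.887, 0.461, -0.001], [0.461, -0.887, -0.0], [-0.001, -0.001, -1.0]]
contact_force: [0.7, 0.3, -0.0]
opening: 0.497
grip_force: 0.0
```

>>> {"api": "jog_arm", "payload": {
  "rows": "0 0 0 0 0 0 0;0 0 0 0 0 0 0;0 0 0 0 0 0 0;0 0 0 0 0 0 0"
}}

```text
clock: 10.17
tcp_pos: [0.4398, -0.247, 0.1943]
ee_rot: [[0.882, 0.472, -0.0], [0.472, -0.882, 0.0], [-0.0, -0.001, -1.0]]
contact_force: [0.4, -0.0, 0.4]
opening: 0.498
grip_force: 0.0
```

```bash
python3 go.py .4415 -.248 .112 -1.081
python3 - <<'E'
from h import *
s=optics.snapshot('top'); save(s,'top2.png',(150,330,240,560),2.5); np.save('top2.npy',s,allow_pickle=True)
P=grid(s); zz=P[...,2]
m=near(P,(.437,.02),.085)&(zz>.055)&(zz<.08)
print(*fit(s,m,.066))
n=near(P,(.557,.173),.06); print('z',np.median(zz[n&(zz>.02)&(zz<.035)]),*fit(s,n&(zz>.04)&(zz<.07),.053))
E
```

```text
shift cm [0.11 0.17 8.23] rot [-0.0005  0.0001  0.0014]
[ 0.43979974 -0.24704039  0.19425522] -1.0796 10.1667 [-0.56 -0.25  1.83  0.    1.56  0.52] op 0.498
mean [0.4367 0.0205] pca 1.426 rect [436.8  21.6] [132.9  66.1] 1.422 479
z 0.027561080911058078 mean [0.5579 0.1726] pca 1.634 rect [557.7 172.7] [15.7 49.6] 0.079 143
```

View pics/top2.png

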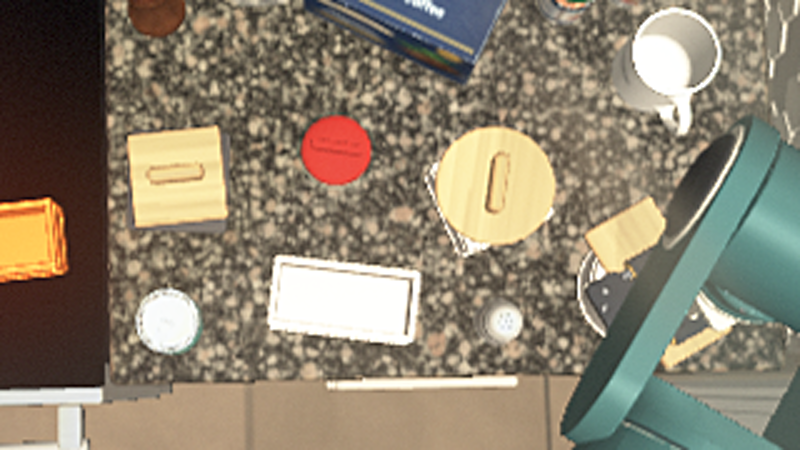

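Picture: the square lid sits flat on the coaster, and the oblong canister (crop 345,300) is now fully visible and measured. Next I lower onto the oblong lid.

>>> {"api": "jog_arm", "payload": {
  "rows": "0.1 0.2 2 0 0 0 0;0.1 0.2 4 0 0 0 0;0.1 0.2 6 0 0 0 0;0.1 0.2 7 0 0 0 0;0.1 0.2 7.8 0 0 0 0;0.1 0.2 8.2 0 0 0 0;0.1 0.2 8.2 0 0 0 0;0.1 0.2 8.2 0 0 0 0;0.1 0.2 8.2 0 0 0 0"
}}

```text
clock: 10.97
tcp_pos: [0.4417, -0.2494, 0.1136]
ee_rot: [[0.882, 0.47, 0.001], [0.471, -0.882, -0.001], [0.001, 0.001, -1.0]]
contact_force: [0.2, -0.8, -0.6]
opening: 0.5
grip_force: 0.0
```

```bash
python3 go.py .4415 -.248 .111 -1.081
```

```text
shift cm [ 0.05 -0.14  0.26] rot [ 0.0011 -0.0006  0.0001]
[ 0.44173115 -0.2494156   0.11362845] -1.0809 10.9667 [-0.56 -0.21  1.93  0.    1.42  0.52] op 0.5
```

>>> {"api": "jog_arm", "payload": {
  "rows": "0.1 -0.1 0.2 0 0 0 0;0.1 -0.1 0.2 0 0 0 0;0.1 -0.1 0.2 0 0 0 1;0.1 -0.1 0.2 0 0 0 1;0.1 -0.1 0.2 0 0 0 1;0.1 -0.1 0.2 0 0 0 1;0.1 -0.1 0.2 0 0 0 1;0.1 -0.1 0.2 0 0 0 1;0.1 -0.1 0.2 0 0 0 1;0.1 -0.1 0.2 0 0 0 1;0.1 -0.1 0.2 0 0 0 1;0.1 -0.1 0.2 0 0 0 1",
  "force": 25
}}

```text
clock: 11.97
tcp_pos: [0.4418, -0.2479, 0.1107]
ee_rot: [[0.882, 0.47, 0.0], [0.47, -0.882, -0.0], [0.0, 0.0, -1.0]]
contact_force: [-0.2, -0.6, 0.8]
opening: 0.147
grip_force: 25.0
```

```bash
python3 go.py .4368 .0215 .2 -.149
```

```text
shift cm [ 12.23 -24.01  -8.93] rot [ 2.00e-04  0.00e+00 -9.32e-01]
[ 0.44179955 -0.24791596  0.11069629] -1.081 11.9667 [-0.56 -0.21  1.93 -0.    1.42  0.52] op 0.147
```

>>> {"api": "jog_arm", "payload": {
  "rows": "0 0 -3 0 0 0 1;0 0 -6 0 0 0 1;0 0 -9 0 0 0 1;1.5 -3 -9 0 0 -0.11 1;3 -6 -9 0 0 -0.22 1;4.5 -9 -9 0 0 -0.34 1;6 -12 -9 0 0 -0.46 1;7.5 -15 -9 0 0 -0.58 1;9 -18 -9 0 0 -0.7 1;10.7 -21 -9 0 0 -0.82 1;12.2 -24 -9 0 0 -0.932 1;12.2 -24 -9 0 0 -0.932 1"
}}

```text
clock: 12.97
tcp_pos: [0.436, 0.0256, 0.2006]
ee_rot: [[0.137, 0.991, 0.0], [0.991, -0.137, 0.001], [0.001, -0.0, -1.0]]
contact_force: [-0.2, -0.3, -1.0]
opening: 0.146
grip_force: 25.0
```

>>> {"api": "jog_arm", "payload": {
  "rows": "0 0 1 0 0 0 1;0 0 3 0 0 0 1;0 0 5 0 0 0 1;0 0 7 0 0 0 1;0 0 7 0 0 0 1;0 0 7 0 0 0 1"
}}

```text
clock: 13.47
tcp_pos: [0.436, 0.0205, 0.1298]
ee_rot: [[0.15, 0.989, -0.002], [0.989, -0.15, -0.0], [-0.0, -0.002, -1.0]]
contact_force: [-0.3, 0.6, -0.8]
opening: 0.145
grip_force: 25.0
```

```bash
python3 go.py .4368 .0215 .100 -.149
python3 - <<'E'
from h import *
s=optics.snapshot('side'); save(s,'side1.png',(200,440,230,470),2.5)
E
```

```text
shift cm [0.11 0.07 2.98] rot [-0.0021  0.0004 -0.002 ]
[0.43599427 0.02048618 0.12979167] -0.151 13.4667 [-0.01 -0.39  2.04 -0.    1.49  0.14] op 0.145
```

View pics/side1.png

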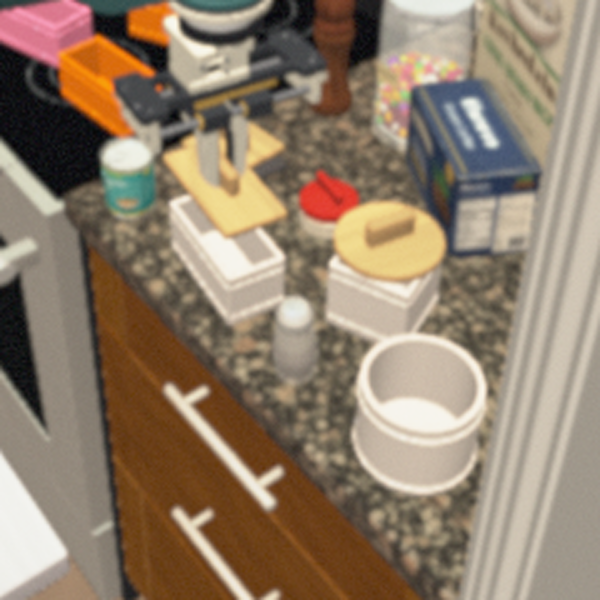

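The side view shows the oblong lid held level and lined up above its canister (crop 228,215), with the round canister (420,400) bare. Now lowering gently.

>>> {"api": "jog_arm", "payload": {
  "rows": "0.1 0.1 0 0 0 0 1;0.1 0.1 1 0 0 0 1;0.1 0.1 2 0 0 0 1;0.1 0.1 3 0 0 0 1;0.1 0.1 3.5 0 0 0 1;0.1 0.1 4 0 0 0 1;0.1 0.1 4.3 0 0 0 1;0.1 0.1 4.6 0 0 0 1;0.1 0.1 4.8 0 0 0 1;0.1 0.1 4.8 0 0 0 1;0.1 0.1 4.8 0 0 0 1"
}}

```text
clock: 14.43
tcp_pos: [0.4377, 0.0221, 0.0828]
ee_rot: [[0.148, 0.989, 0.0], [0.989, -0.148, 0.0], [0.0, 0.0, -1.0]]
contact_force: [-0.1, -0.3, -2.1]
opening: 0.147
grip_force: 25.0
```

```bash
python3 go.py .4368 .0215 .0787 -.149
```

```text
shift cm [-0.08 -0.08  0.41] rot [ 0.0002 -0.      0.    ]
[0.43772836 0.02214    0.08280535] -0.149 14.4333 [-0.01 -0.36  2.09  0.    1.4   0.14] op 0.147
```

>>> {"api": "jog_arm", "payload": {
  "rows": "-0.1 -0.1 0.2 0 0 0 1;-0.1 -0.1 0.3 0 0 0 1;-0.1 -0.1 0.3 0 0 0 1;-0.1 -0.1 0.3 0 0 0 0;-0.1 -0.1 0.3 0 0 0 0;-0.1 -0.1 0.3 0 0 0 0;-0.1 -0.1 0.3 0 0 0 0;-0.1 -0.1 -3 0 0 0 0;-0.1 -0.1 -6 0 0 0 0;-0.1 -0.1 -9 0 0 0 0;-0.1 -0.1 -12 0 0 0 0;-0.1 -0.1 -12 0 0 0 0"
}}

```text
clock: 15.43
tcp_pos: [0.438, 0.0213, 0.2086]
ee_rot: [[0.148, 0.989, 0.007], [0.989, -0.148, -0.0], [0.001, 0.007, -1.0]]
contact_force: [0.8, -0.8, 1.3]
opening: 0.5
grip_force: 0.0
```

```bash
python3 go.py .531 -.1134 .2 -1.765
python3 - <<'E'
from h import *
s=optics.snapshot('top'); np.save('top3.npy',s,allow_pickle=True)
P=grid(s); zz=P[...,2]; im=s['image'].astype(int); wood=(im[...,0]-im[...,2]>40)
# round canister: fit circle to outer rim
m=near(P,(.44,-.25),.08)&(zz>.08)&(zz<.1)
c=np.argwhere(m)[:,::-1]; p=plane(s,c,.088)
h=cv2.convexHull((p*1000).astype(np.float32)); print('round',cv2.minEnclosingCircle(h),cv2.minAreaRect(h),cv2.fitEllipse(h))
n=near(P,(.531,-.113),.08); print(*fit(s,n&wood&(zz>.085),.1),*fit(s,n&(zz>.116)&(zz<.14),.126))
n=near(P,(.437,.02),.1); print('ob', np.median(zz[n&wood&(zz>.06)&(zz<.085)]))
E
```

```text
shift cm [-11.94  11.19   0.93] rot [ 0.0047 -0.0065  1.616 ]
[0.43803482 0.02128574 0.2086495 ] -0.149 15.4333 [-0.01 -0.42  1.94  0.    1.62  0.14] op 0.5
round ((441.41473388671875, -249.33909606933594), 52.9609260559082) ((441.97064208984375, -249.3224639892578), (102.1641845703125, 103.59943389892578), 86.4771957397461) ((441.64288330078125, -249.7229766845703), (103.07429504394531, 104.81356811523438), 49.952213287353516)
mean [ 0.5374 -0.124 ] pca -2.565 rect [ 537.4 -120.9] [104.6  86.1] 0.682 1305 mean [ 0.5309 -0.1134] pca 2.94 rect [ 530.  -113.2] [14.3 51.7] 1.385 150
ob 0.07543775531431764
```

The oblong lid is seated, with its plate top at 75.4 mm against 76 nominal. On to the round lid.

>>> {"api": "jog_arm", "payload": {
  "rows": "-1 1 0.5 0 0 0.12 0;-2 2 0.5 0 0 0.24 0;-3 3 0.5 0 0 0.36 0;-4 4 0.5 0 0 0.48 0;-5 5 0.5 0 0 0.6 0;-6 6 0.5 0 0 0.72 0;-7 7 0.5 0 0 0.84 0;-8 8 0.5 0 0 0.96 0;-9 9 0.5 0 0 1.08 0;-10 10 0.5 0 0 1.2 0;-11 10.6 0.5 0 0 1.32 0;-11.9 11.1 0.5 0 0 1.44 0"
}}

```text
clock: 16.48
tcp_pos: [0.5286, -0.1135, 0.1961]
ee_rot: [[1.0, -0.024, -0.002], [-0.024, -1.0, 0.0], [-0.002, -0.0, -1.0]]
contact_force: [-0.5, -0.2, 0.1]
opening: 0.499
grip_force: 0.0
```

>>> {"api": "jog_arm", "payload": {
  "rows": "0 0 0 0 0 0.12 0;0 0 0 0 0 0.176 0;0 0 0 0 0 0.176 0;0 0 0 0 0 0.176 0"
}}

```text
clock: 16.82
tcp_pos: [0.5283, -0.1128, 0.1967]
ee_rot: [[0.982, -0.191, -0.001], [-0.191, -0.982, 0.0], [-0.001, -0.0, -1.0]]
contact_force: [0.2, 0.2, -0.1]
opening: 0.501
grip_force: 0.0
```

```bash
python3 go.py .531 -.1134 .104 -1.76
```

```text
shift cm [0.28 0.01 9.27] rot [-0.      0.0012 -0.0027]
[ 0.5283466  -0.11280521  0.19665912] -1.7627 16.8167 [-0.26 -0.17  1.76 -0.    1.56  1.51] op 0.501
```

>>> {"api": "jog_arm", "payload": {
  "rows": "0.3 0 2 0 0 0 0;0.3 0 4 0 0 0 0;0.3 0 6 0 0 0 0;0.3 0 7.5 0 0 0 0;0.3 0 8.5 0 0 0 0;0.3 0 9 0 0 0 0;0.3 0 9 0 0 0 0;0.3 0 9 0 0 0 0;0.3 0 9 0 0 0 0"
}}

```text
clock: 17.57
tcp_pos: [0.532, -0.1135, 0.1087]
ee_rot: [[0.981, -0.193, 0.001], [-0.193, -0.981, -0.0], [0.001, 0.0, -1.0]]
contact_force: [-0.9, -0.7, 0.2]
opening: 0.497
grip_force: 0.0
```

```bash
python3 go.py .531 -.1134 .103 -1.76
```

```text
shift cm [-0.1   0.01  0.57] rot [ 0.0001 -0.0012 -0.0045]
[ 0.53198667 -0.1135406   0.10865497] -1.7645 17.5667 [-0.26 -0.12  1.86 -0.    1.4   1.51] op 0.497
```

>>> {"api": "jog_arm", "payload": {
  "rows": "-0.1 0 0.3 0 0 0 0;-0.1 0 0.5 0 0 0 0;-0.1 0 0.5 0 0 0 1;-0.1 0 0.5 0 0 0 1;-0.1 0 0.5 0 0 0 1;-0.1 0 0.5 0 0 0 1;-0.1 0 0.5 0 0 0 1;-0.1 0 0.5 0 0 0 1;-0.1 0 0.5 0 0 0 1;-0.1 0 0.5 0 0 0 1;-0.1 0 0.5 0 0 0 1;-0.1 0 0.5 0 0 0 1",
  "force": 25
}}

```text
clock: 18.57
tcp_pos: [0.5306, -0.1133, 0.1027]
ee_rot: [[0.981, -0.193, 0.0], [-0.193, -0.981, -0.0], [0.0, 0.0, -1.0]]
contact_force: [-0.5, -1.4, 1.3]
opening: 0.147
grip_force: 25.0
```

```bash
python3 go.py .4415 -.2495 .19 -1.2
```

```text
shift cm [-6.11 15.08 -8.72] rot [ 2.00e-04 -1.00e-04 -5.65e-01]
[ 0.53061409 -0.11333016  0.10273697] -1.765 18.5667 [-0.26 -0.12  1.87 -0.    1.39  1.51] op 0.147
```

>>> {"api": "jog_arm", "payload": {
  "rows": "0 0 -3 0 0 0 1;0 0 -6 0 0 0 1;0 0 -8.7 0 0 0 1;-1 2.5 -8.7 0 0 -0.1 1;-2 5 -8.7 0 0 -0.2 1;-3 7.5 -8.7 0 0 -0.3 1;-4 10 -8.7 0 0 -0.4 1;-5 12.5 -8.7 0 0 -0.5 1;-6.1 15.1 -8.7 0 0 -0.565 1;-6.1 15.1 -8.7 0 0 -0.565 1;-6.1 15.1 -7 0 0 -0.565 1;-6.1 15.1 -5 0 0 -0.565 1"
}}

```text
clock: 19.57
tcp_pos: [0.4419, -0.2502, 0.1534]
ee_rot: [[0.933, 0.361, 0.002], [0.361, -0.933, -0.001], [0.002, 0.002, -1.0]]
contact_force: [0.7, -0.1, -1.1]
opening: 0.146
grip_force: 25.0
```

>>> {"api": "jog_arm", "payload": {
  "rows": "0 0 1.5 0 0 0 1;0 0 1.5 0 0 0 1;0 0 1.5 0 0 0 1;0 0 1.5 0 0 0 1"
}}

```text
clock: 19.9
tcp_pos: [0.442, -0.2496, 0.1387]
ee_rot: [[0.932, 0.362, 0.001], [0.362, -0.932, -0.0], [0.001, 0.001, -1.0]]
contact_force: [-0.4, 0.8, -0.8]
opening: 0.149
grip_force: 25.0
```

```bash
python3 go.py .4415 -.2495 .102 -1.2
```

```text
shift cm [-0.05 -0.03  3.67] rot [ 0.0007 -0.0006  0.    ]
[ 0.44201209 -0.24963649  0.13871791] -1.2 19.9 [-0.56 -0.22  1.9   0.    1.47  0.64] op 0.149
```

>>> {"api": "jog_arm", "payload": {
  "rows": "0 0 1 0 0 0 1;0 0 1.8 0 0 0 1;0 0 2.3 0 0 0 1;0 0 2.7 0 0 0 1;0 0 3 0 0 0 1;0 0 3.3 0 0 0 1;0 0 3.5 0 0 0 1;0 0 3.6 0 0 0 1;0 0 3.6 0 0 0 1;0 0 3.6 0 0 0 1"
}}

```text
clock: 20.73
tcp_pos: [0.4416, -0.2498, 0.1018]
ee_rot: [[0.932, 0.362, 0.0], [0.362, -0.932, -0.0], [0.0, 0.0, -1.0]]
contact_force: [-1.3, -3.9, 1.7]
opening: 0.149
grip_force: 25.0
```

```bash
python3 go.py .4415 -.2495 .101 -1.2
```

```text
shift cm [ 0.   -0.04  0.08] rot [ 0.0005 -0.     -0.0001]
[ 0.44162283 -0.2498489   0.10181361] -1.2001 20.7333 [-0.56 -0.2   1.94 -0.    1.4   0.64] op 0.149
```

>>> {"api": "jog_arm", "payload": {
  "rows": "0 0 0 0 0 0 0;0 0 0 0 0 0 0;0 0 0 0 0 0 0;0 0 0 0 0 0 0;0 0 0 0 0 0 0;0 0 -3 0 0 0 0;0 0 -6 0 0 0 0;0 0 -9 0 0 0 0;0 0 -9 0 0 0 0"
}}

```text
clock: 21.48
tcp_pos: [0.443, -0.2504, 0.1977]
ee_rot: [[0.932, 0.362, 0.006], [0.362, -0.932, -0.004], [0.004, 0.006, -1.0]]
contact_force: [1.0, -0.2, 0.0]
opening: 0.5
grip_force: 0.0
```

```bash
python3 go.py .558 .1725 .2 .079
python3 - <<'E'
from h import *
s=optics.snapshot('top')
P=grid(s); zz=P[...,2]; im=s['image'].astype(int); wood=(im[...,0]-im[...,2]>40)
m=near(P,(.53,-.11),.085)&(zz>.07)&(zz<.09); print('sqcan',*fit(s,m,.08))
n=near(P,(.5575,.1725),.08); print('sqlid',*fit(s,n&(zz>.04)&(zz<.07),.053), *fit(s,n&wood&(zz>.015),.027))
n=near(P,(.437,.02),.1); print('ob', np.median(zz[n&wood&(zz>.06)&(zz<.085)]))
E
```

```text
shift cm [ 26.05 -35.24  -0.31] rot [ 7.5000e-03 -2.0000e-04 -1.2789e+00]
[ 0.44301127 -0.25038186  0.19769048] -1.1999 21.4833 [-0.56 -0.25  1.82  0.    1.56  0.64] op 0.5
sqcan mean [ 0.5299 -0.1141] pca 2.019 rect [ 529.8 -112.9] [85.5 86.7] 0.37 425
sqlid mean [0.558  0.1727] pca 1.639 rect [557.9 172.7] [15.6 49.5] 0.069 142 mean [0.5583 0.1729] pca 0.977 rect [558.5 173. ] [87.8 87.8] 0.073 1369
ob 0.07594235254050041
```

>>> {"api": "jog_arm", "payload": {
  "rows": "1 -1.5 -0.5 0 0 -0.1 0;3 -4 -0.5 0 0 -0.22 0;5 -7 -0.5 0 0 -0.34 0;7.5 -10.5 -0.5 0 0 -0.46 0;10 -14 -0.5 0 0 -0.58 0;12.5 -17.5 -0.5 0 0 -0.7 0;15 -21 -0.5 0 0 -0.82 0;17.5 -24 -0.5 0 0 -0.94 0;20 -27.5 -0.5 0 0 -1.05 0;22.5 -30.5 -0.5 0 0 -1.17 0;24.5 -33 -0.5 0 0 -1.274 0;26 -35.2 -0.5 0 0 -1.274 0"
}}

```text
clock: 22.53
tcp_pos: [0.5564, 0.1754, 0.1951]
ee_rot: [[-0.083, 0.997, -0.002], [0.997, 0.083, -0.0], [0.0, -0.002, -1.0]]
contact_force: [0.6, -0.7, -0.3]
opening: 0.5
grip_force: 0.0
```

>>> {"api": "jog_arm", "payload": {
  "rows": "0 0 2 0 0 0 0;0 0 5 0 0 0 0;0 0 8 0 0 0 0;0 0 11 0 0 0 0;0 0 11 0 0 0 0;0 0 11 0 0 0 0;0 0 11 0 0 0 0"
}}

```text
clock: 23.12
tcp_pos: [0.5568, 0.1728, 0.0881]
ee_rot: [[-0.074, 0.997, 0.001], [0.997, 0.074, 0.0], [0.0, 0.001, -1.0]]
contact_force: [-0.0, -0.0, 0.2]
opening: 0.498
grip_force: 0.0
```

```bash
python3 go.py .558 .1728 .030 .074
python3 - <<'E'
from h import *
s=optics.snapshot('top'); np.save('top4.npy',s,allow_pickle=True)
P=grid(s); zz=P[...,2]; im=s['image'].astype(int); wood=(im[...,0]-im[...,2]>40)
m=near(P,(.53,-.11),.085)&(zz>.07)&(zz<.09); print('sqcan',*fit(s,m,.08))
n=near(P,(.4415,-.2495),.07)&wood&(zz>.08); print('rd z',np.median(zz[n&(zz<.108)]),*fit(s,n,.098))
q=P[n&(zz<.104)]; A=np.c_[q[:,:2],np.ones(len(q))]; print('tilt',np.linalg.lstsq(A,q[:,2],rcond=None)[0])
E
```

```text
shift cm [-0.01  0.11  5.81] rot [ 0.001  -0.0002 -0.    ]
[0.55684287 0.17276302 0.08809985] 0.074 23.1167 [ 0.26 -0.02  1.8   0.    1.36  0.18] op 0.498
sqcan mean [ 0.5304 -0.1148] pca 2.086 rect [ 529.6 -113.9] [85.6 84.9] 0.37 423
rd z 0.09742220412675195 mean [ 0.442  -0.2478] pca 1.907 rect [ 441.9 -247.6] [103.  104.6] 0.748 1843
tilt [-0.00017263 -0.00068544  0.09722604]
```

Round lid is seated and level, with its plate top at 97.4 mm against 98 nominal. Gripping the square lid.

>>> {"api": "jog_arm", "payload": {
  "rows": "0 0.1 2 0 0 0 0;0 0.1 4 0 0 0 0;0 0.1 5 0 0 0 0;0 0.1 5.6 0 0 0 0;0 0.1 5.7 0 0 0 0;0 0.1 5.7 0 0 0 0;0 0.1 5.7 0 0 0 0;0 0.1 5.7 0 0 0 0"
}}

```text
clock: 23.83
tcp_pos: [0.5579, 0.1729, 0.0308]
ee_rot: [[-0.074, 0.997, 0.001], [0.997, 0.074, 0.0], [0.0, 0.001, -1.0]]
contact_force: [0.6, -0.8, -0.2]
opening: 0.499
grip_force: 0.0
```

>>> {"api": "jog_arm", "payload": {
  "rows": "0 0 0 0 0 0 1;0 0 0 0 0 0 1;0 0 0 0 0 0 1;0 0 0 0 0 0 1;0 0 0 0 0 0 1;0 0 0 0 0 0 1;0 0 0 0 0 0 1;0 0 0 0 0 0 1;0 0 0 0 0 0 1;0 0 0 0 0 0 1;0 0 0 0 0 0 1",
  "force": 25
}}

```text
clock: 24.75
tcp_pos: [0.5574, 0.1727, 0.0297]
ee_rot: [[-0.074, 0.997, 0.0], [0.997, 0.074, 0.0], [-0.0, 0.0, -1.0]]
contact_force: [-0.0, -0.3, 0.9]
opening: 0.148
grip_force: 25.0
```

```bash
python3 go.py .5297 -.1135 .18 .371
```

```text
shift cm [-28.34  -4.88 -15.03] rot [ 1.00e-04  0.00e+00 -2.97e-01]
[0.55739104 0.17272396 0.02968942] 0.074 24.75 [ 0.26  0.04  1.84 -0.    1.26  0.18] op 0.148
```

>>> {"api": "jog_arm", "payload": {
  "rows": "0 0 -3 0 0 0 1;0 0 -6 0 0 0 1;0 0 -10 0 0 0 1;0 0 -13 0 0 0 1;-3 -0.5 -15 0 0 0 1;-7 -1.2 -15 0 0 -0.05 1;-11 -2 -15 0 0 -0.1 1;-15 -2.7 -15 0 0 -0.15 1;-19 -3.4 -15 0 0 -0.2 1;-23 -4 -15 0 0 -0.25 1;-26 -4.5 -15 0 0 -0.297 1;-28.3 -4.9 -15 0 0 -0.297 1"
}}

```text
clock: 25.75
tcp_pos: [0.5287, -0.1157, 0.1796]
ee_rot: [[-0.364, 0.931, -0.0], [0.931, 0.364, -0.0], [-0.0, -0.0, -1.0]]
contact_force: [0.4, 0.9, -1.1]
opening: 0.149
grip_force: 25.0
```

>>> {"api": "jog_arm", "payload": {
  "rows": "0 0 0 0 0 0 1;0 0 2 0 0 0 1;0 0 4 0 0 0 1;0 0 5 0 0 0 1;0 0 5 0 0 0 1;0 0 5 0 0 0 1"
}}

```text
clock: 26.25
tcp_pos: [0.5294, -0.1127, 0.1297]
ee_rot: [[-0.363, 0.932, -0.001], [0.932, 0.363, 0.0], [0.0, -0.001, -1.0]]
contact_force: [0.7, -0.2, -0.4]
opening: 0.15
grip_force: 25.0
```

```bash
python3 go.py .5297 -.1135 .094 .371
```

```text
shift cm [-0.08  0.01  3.57] rot [-0.0006 -0.0005  0.0004]
[ 0.52937174 -0.11274651  0.12973509] 0.3714 26.25 [-0.26 -0.14  1.84  0.    1.44 -0.63] op 0.15
```

>>> {"api": "jog_arm", "payload": {
  "rows": "-0.1 0 1 0 0 0 1;-0.1 0 1.8 0 0 0 1;-0.1 0 2.3 0 0 0 1;-0.1 0 2.7 0 0 0 1;-0.1 0 3 0 0 0 1;-0.1 0 3.2 0 0 0 1;-0.1 0 3.4 0 0 0 1;-0.1 0 3.5 0 0 0 1;-0.1 0 3.5 0 0 0 1;-0.1 0 3.5 0 0 0 1"
}}

```text
clock: 27.08
tcp_pos: [0.5298, -0.1141, 0.0948]
ee_rot: [[-0.363, 0.932, 0.0], [0.932, 0.363, -0.0], [-0.0, 0.0, -1.0]]
contact_force: [0.2, -0.5, -0.8]
opening: 0.152
grip_force: 25.0
```

```bash
python3 go.py .5297 -.1135 .094 .371
```

```text
shift cm [0.06 0.01 0.08] rot [0.0001 0.0001 0.    ]
[ 0.52983954 -0.11408793  0.09477673] 0.371 27.0833 [-0.26 -0.11  1.88 -0.    1.38 -0.63] op 0.152
```

Free of contact and inside the mouth. Releasing and moving clear of the camera.

>>> {"api": "jog_arm", "payload": {
  "rows": "0 0 0.1 0 0 0 1;0 0 0.1 0 0 0 0;0 0 0.1 0 0 0 0;0 0 0.1 0 0 0 0;0 0 0.1 0 0 0 0;0 0 0.1 0 0 0 0;0 0 -3 0 0 0 0;0 0 -6 0 0 0 0;0 0 -9 0 0 0 0;0 0 -11 0 0 0 0;3 0 -11 0 0 0 0;7 0 -11 0 0 0 0"
}}

```text
clock: 28.08
tcp_pos: [0.5049, -0.0497, 0.2058]
ee_rot: [[-0.36, 0.933, 0.002], [0.933, 0.36, -0.001], [-0.001, 0.001, -1.0]]
contact_force: [1.1, 1.0, -0.5]
opening: 0.498
grip_force: 0.0
```

>>> {"api": "jog_arm", "payload": {
  "rows": "4 0 0 0 0 0 0;8 0 0 0 0 0 0;12 0 0 0 0 0 0;16 0 0 0 0 0 0;20 0 0 0 0 0 0;23 0 0 0 0 0 0;23 0 0 0 0 0 0;23 0 0 0 0 0 0"
}}

```text
clock: 28.75
tcp_pos: [0.4205, 0.1666, 0.2048]
ee_rot: [[-0.365, 0.931, 0.0], [0.931, 0.365, 0.0], [-0.0, 0.0, -1.0]]
contact_force: [0.6, 0.1, -0.4]
opening: 0.503
grip_force: 0.0
```

Run:
```python
from h import *
s=optics.snapshot('top'); save(s,'top5.png',(150,330,240,560),2.5)
P=grid(s); zz=P[...,2]; im=s['image'].astype(int); wood=(im[...,0]-im[...,2]>40)
for n,xy,z in (('sq',(.53,-.1135),.09),('rd',(.4415,-.2495),.098),('ob',(.437,.0215),.076)):
    m=near(P,xy,.08)&wood&(abs(zz-z)<.012); q=P[m]; A=np.c_[q[:,:2],np.ones(len(q))]
    print(n,z,np.median(q[:,2]),np.linalg.lstsq(A,q[:,2],rcond=None)[0][:2],*fit(s,m|(near(P,xy,.03)&(zz>z)),z))
```

```text
sq 0.09 0.089444303936069 [-0.00023934 -0.00266348] mean [ 0.5293 -0.1129] pca 1.656 rect [ 529.6 -112.9] [87.7 88.2] 0.37 1555
rd 0.098 0.0974186467934103 [-0.00231765  0.00111748] mean [ 0.442  -0.2478] pca 2.056 rect [ 441.9 -247.6] [103.  104.6] 0.748 1846
ob 0.076 0.07569137058517186 [-0.00253691  0.0042319 ] mean [0.4361 0.0223] pca 1.42 rect [436.3  22.5] [135.5  67.8] 1.42 1828
```

View pics/top5.png

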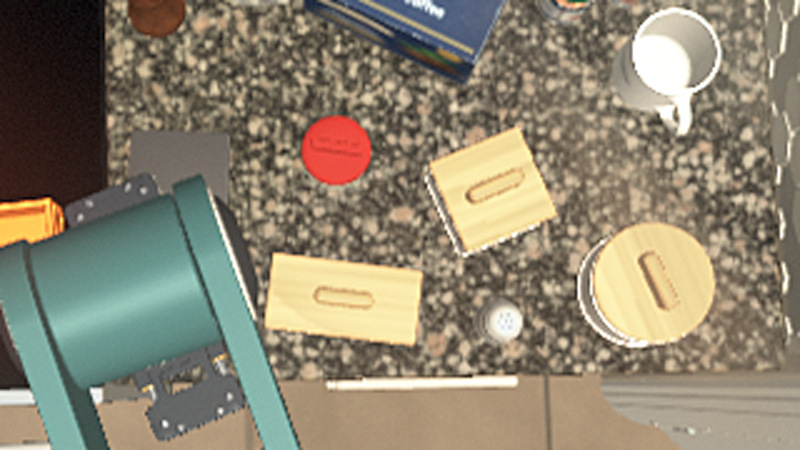

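The picture shows the square lid at (490,190), the round at (655,283) and the oblong at (345,298), each level on its own canister at the seated height. The timer and salt shaker have not moved, and the tin is under the arm, which is 20 cm up and clear of it.

```bash
python3 -c "
from cell import r
print(r.close_job())"
```

```text
the job is handed in; nothing more can be done
None
```

The job is handed in: by camera, all three lids sit level and at seated height on their own canisters. The salt shaker and timer stand where they were; the tin was hidden under the arm in the last picture, and the judge's verdict was not shown.

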